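# Secure a model wagon on its display plinth with the swing clamp

## Task

Make the model flat wagon safe on its display plinth: with a fingertip, push the clamp bar's red tab to swing the bar clockwise (seen from above) across the wagon's deck until it meets its stop. Then turn the brass wing nut above it clockwise with strokes of a fingertip against its wings until the nut is screwed fully home. Only push: pinch neither the tab nor the nut, do not lift or shift the wagon, and leave everything else on the bench where it stands.

Things in the scene. Friction and masses are not known exactly. Their poses are not given: they have to be found in the camera images.
- plinth: dark wooden display plinth fixed to the bench, 180 (its x) x 380 (its y) x 22 mm, origin at the centre of its underside, turned up to 0.4 rad either way. All z heights in this list are above the bench. Two rails run along its y at x = 19 and 51 mm, tops at z = 30; low red buffer stops at the ends. The clamp post, 28 mm diameter, stands at x = -50, y = 0
- guard_top (a point): middle of the top edge (z = 122 mm) of the green upright guard plate on the robot's side of the clamp post, 70 mm along plinth y, 4 mm thick, inner face 39 mm from the clamp axis. A finger cannot well circle the nut: stroke on the open side (plinth +x), lift, go back, and stroke the wing that has come round
- pin_top (a point): top (z = 78 mm) of the brass stop pin, 8 mm diameter, at plinth x = -12, y = -14.5 mm; the swung-in bar comes to rest beside it
- clamp_axis (a point): point on the vertical clamp axis, on the bar's top face (z = 74 mm), at plinth x = -50, y = 0; axes as the plinth's. Bar and wing nut both turn about this axis
- bar (a joint): angle of the steel clamp bar (18 mm wide, 8 thick, out to 100 mm from the axis, underside z = 66), rad, growing clockwise from above: 0 points along plinth +y, 1.571 (hard stop) along plinth +x, across the deck. Direction from plinth +x, counter-clockwise: 1.571 - value. Starts 0 to 0.5. Friction holds it; about 1.5 to 2 N at the tab moves it slowly, a little more if fast
- bar_tab (a point): middle of the top edge of the red push tab near the bar's outer end: an upright plate, 26 mm along the bar (72 to 98 mm from the axis), 8 mm thick, 32 mm high, from z = 74 to 106 mm; this point is 85 mm from the axis at z = 106 mm. Its y axis points outwards along the bar
- tab_push_face: the half (4 mm) of the tab's thickness on its trailing, counter-clockwise side: push on this side. Its origin lies on the clamp axis
- tab_far_face: the other half of the tab's thickness, on the clockwise side (counts only to tell pushing from pinching). Its origin lies on the clamp axis
- wing_nut (a joint): turn of the brass wing nut, rad, growing clockwise from above (down). At 0 the wings lie along plinth +y and -y; a wing's direction from plinth +x, counter-clockwise, is 1.571 - value, the other's is reversed. Hard stop, fully home: 7.854, wings along plinth x, in line with the swung-in bar. Starts 0.5 to 3.6. Sinks 4 mm a turn. Some 3 N at a wing turns it; it stays where left
- nut_top (a point): on the nut's axis, level with the tops of its wings (z = 116 mm at joint 0, 111 mm home). Its y axis points along one wing. The wings are upright round ears 6 mm thick, 11 to 35 mm off the axis, from 24 to 0 mm below this point, with a lower web inwards. Hub 16 mm diameter, its top 20 mm below; the thin 9 mm stud (not solid) rises through it to z = 118 mm
- wing_push_faces: the trailing (counter-clockwise) half of the thickness of both wings, the side to stroke on. Origin on the clamp axis at the nut's foot
- wing_far_faces: the leading (clockwise) half of the thickness of both wings (counts only to tell stroking from pinching). Origin on the clamp axis at the nut's foot
- wagon: loose model flat wagon, 0.4 kg, standing on the rails, 62 wide (x) x 250 long (y); origin under its centre at rail height (plinth z = 30 mm), deck top 30 mm higher (z = 60 mm); a small crate and two green drums, up to 28 mm above the deck, stand on its ends, more than 65 mm from its middle. The clamp bar passes 6 mm above the deck
- oil_jar: small jar with a red cap, 32 mm diameter, 45 mm high, loose on the plinth's corner at about plinth x = -50, y = -140 mm; origin under its centre
- wheel: loose dark steel spare wheel lying flat, 36 mm diameter, 16 mm high, on the plinth at about plinth x = -50, y = 155 mm; origin under its centre
- driver: loose screwdriver lying on the bench, origin under its middle
- brush: loose brush lying on the bench, origin under its middle
- coach_red: loose red model coach on the bench, 60 x 176 x 68 mm high, origin under its centre
- coach_yellow: loose yellow model coach on the bench, 60 x 176 x 68 mm high, origin under its centre

How it is judged:
By the outcome, as a careful person would: the job done as asked, in the order asked, and still so for the second after the job is handed in, with the robot touching nothing.
It also fails if it takes over 58 s, if anything falls off the work surface, if the arm or the gripper's body presses on something with over 40 N, if the wrist force passes 120 N, or if a joint passes its speed limit or range.

## Robot

A 6-joint arm with a two-finger parallel gripper is mounted at the origin on the work surface. World frame = base frame: x ahead of the robot, y to its left, z up, the work surface at z = 0. Lengths are in mm, angles in rad, forces in N, time in s.
With the tool pointing down it reaches from about 275 to 750 mm from the base axis. Payload 10.2 kg.
Tool frame: the origin (TCP) lies at the very end of the fingers, on their centre line; the grasp point (between the pads) lies 19 mm behind it; z points along the fingers, y is the line along which they close (so a half turn about z gives the same grasp; the last joint's range is limited). The gripper opens to 85 mm and grips with 20 to 120 N. Pads are 22 mm wide; open, the fingers measure 114 mm over their backs; the gripper's body (76 mm by 85 mm) begins 54 mm behind the grasp point. The pads swing forward as they close: fully open they stand 13 mm farther back than shut.
Start: joints at [0.932, 0.313, 1.498, -0, 1.331, -0.223], TCP at [212.072, 480.267, 231.294] pointing down, gripper open.
Joint ranges: [-2.94, 2.94], [-0.97, 2.17], [0.19, 2.56], [-1.23, 4.37], [0.02, 3.11], [-2.88, 2.88]. Speed limits (rad/s): [2.39, 2.39, 3.01, 3.14, 3.14, 3.14].

## Interface

Orientations are given as a unit quaternion [w, x, y, z].
In Python, from rig import * gives the robot as it stands. The module is installed in compiled form; this text tells all that it offers.
- The arm moves only by the shell command python3 -m crank 'ROWS' [FORCE]. ROWS is JSON, a list that holds one entry, the list of rows, each a list of 7 numbers: the shift along the tool's x, y, z in units of 25 mm (1.0 is 25 mm), then the turn, a rotation vector about the tool's x, y, z in units of 8 degrees (1.0 is 8 degrees), then the finger opening in mm, from 0 to 85.4. A call has exactly 8 rows; each row shifts and turns the commanded pose from where the row before left it, along the tool's axes as they then stand; what a row does not reach is not made up. A row lasts 1/10 s, in which the tool goes at most 50 mm and 8.59 degrees, less where a joint would pass 70% of its speed; a pose out of reach is approached as far as the arm can. A call is refused whole if a number of a shift passes 1 or a number of a turn 1, either way. A call with a gripper value outside its range is refused whole. The fingers move at their own pace and stop on an object; FORCE is the grip in N (left out, the last holds). Time passes only in rows, so rows that do not move let the fingers close, or fill a call up. It gives the time, the measured TCP pose, the force, the opening and the grip force at its end, in the units of the state.
- sense(): the state, without advancing time (a new reading comes with each control period).
- capture(name): name is "scene" or "top" or "wrist"; returns the picture (480x640x3 uint8, blue, green, red); there is no depth.
- camera_model(name): a dict with "fx", "fy", "cx", "cy" (pixels), "world_from_camera" (4x4, takes a point from camera to world coordinates); the wrist camera has in their place "T_tool_cam" (4x4, takes a point from camera to tool coordinates, whose origin is the TCP and whose axes are the flange's). Camera axes: x right, y up, looking along -z (the intrinsics and any distortion apply to the point x, -y, -z); pixel columns grow to the right and rows downward; lengths in mm; the calibration is good to about 2 mm. The wrist camera is an equidistant fisheye: a pixel r from the principal point sees the ray r / f radians off the axis. A picture is of the moment at which its call begins: read the wrist's pose just before it. camera_model takes no time and is no camera call.
- finish_job(): hands the job in; it is judged then, once.
The state is a dict: "time_s": time; "joints": joint angles; "dq": joint speeds; "tau": joint torques, N m; "eef_pos": TCP position; "ee_rot": TCP orientation; "force": force on the tool from outside, world axes, zero at the start; "wrist_torque": the same for the moment, N m; "grip_width": opening from 0.0 (shut) to 1.0 (fully open); "grip_force": force on a finger pad.
Only numpy, scipy, OpenCV 4.12 (cv2) and the standard library are available. Lean on these libraries where they do the work, as an engineer would, in place of code of your own. Each camera call takes 0.05 s, during which the arm holds its last target. There are 200 camera calls.

## Working session

There is one attempt and no reset: what is moved stays moved. The work goes in short steps, Python scripts to look and compute and a shell command to move; the robot and the scene stay as the last step left them, time stands still between calls to the robot, and variables do not carry over. Pictures are saved under pics/ and viewed, at most 11 in all, crops included, and the job is handed in when it is done.

```bash
mkdir -p pics; python3 - <<'E'
from rig import *
import cv2,numpy as np
s=sense();print(s)
for n in("scene","top"):
    cv2.imwrite(f"pics/{n}0.png",capture(n));m=camera_model(n);print(n,m)
E
```

```text
{'time_s': 0.0, 'joints': array([ 9.31567144e-01,  3.13460387e-01,  1.49841649e+00, -3.99900083e-08,
        1.33098348e+00, -2.23408628e-01]), 'dq': array([-0.00069809,  0.00176504,  0.00070424,  0.00017473,  0.00021987,
        0.00108916]), 'tau': array([ 6.07522852e-04, -4.12253773e+01, -2.59748626e+01, -1.79537337e-04,
        4.03672631e-03,  3.66017173e-05]), 'eef_pos': array([211.93440158, 480.05401847, 230.7375087 ]), 'ee_rot': array([-2.64975946e-04,  2.06415587e-01,  9.78464207e-01, -5.75807874e-04]), 'force': array([ 0.79183872, -0.2485151 ,  0.4146815 ]), 'wrist_torque': array([-0.01040343,  0.00587163, -0.03488944]), 'grip_force': 0.0, 'grip_width': 0.9985104345180799}
scene {'fx': 543.8803637089721, 'fy': 543.8803637089721, 'cx': 320.3846317695114, 'cy': 241.68075505639888, 'world_from_camera': array([[ 7.59739102e-01, -4.59166551e-01,  4.60393934e-01,
         9.97086157e+02],
       [ 6.50037568e-01,  5.19205470e-01, -5.54866506e-01,
        -6.09830450e+02],
       [ 1.57370908e-02,  7.20827134e-01,  6.92936207e-01,
         8.51180374e+02],
       [ 0.00000000e+00,  0.00000000e+00,  0.00000000e+00,
         1.00000000e+00]])}
top {'fx': 588.981381138148, 'fy': 588.981381138148, 'cx': 320.4201434723996, 'cy': 234.94847334343228, 'world_from_camera': array([[-1.57535214e-02,  9.88891788e-01, -1.47800063e-01,
         3.14663777e+02],
       [-9.99678408e-01, -1.26395284e-02,  2.19846277e-02,
         1.90510689e+01],
       [ 1.98722947e-02,  1.48098867e-01,  9.88772885e-01,
         1.30113584e+03],
       [ 0.00000000e+00,  0.00000000e+00,  0.00000000e+00,
         1.00000000e+00]])}
```

View pics/top0.png

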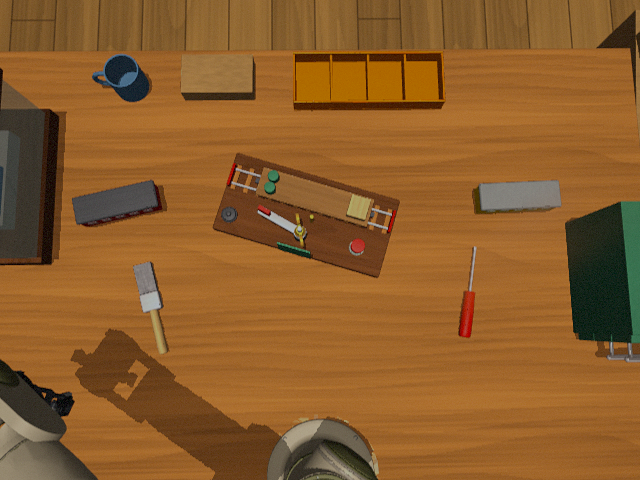

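View pics/scene0.png

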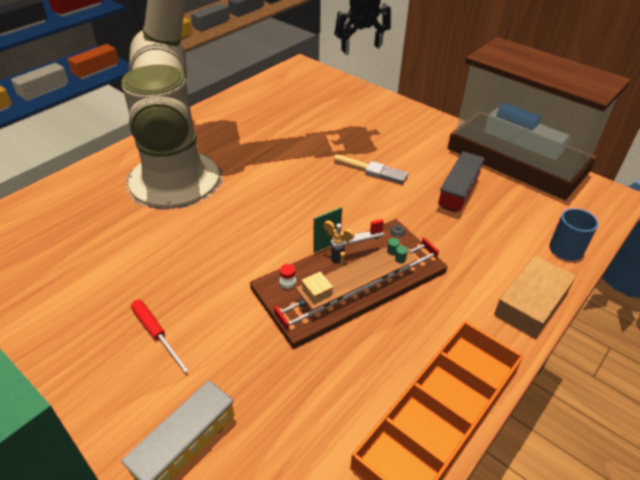

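Top view: plinth with corners at about (238,153), (399,200), (380,276) and (214,229), the clamp post at (300,230), the red tab at (264,211) and the jar at (358,247). The scene view shows the nut at (338,232) and the tab at (377,226). I'll zoom in next and measure.

```bash
cat > h.py <<'E'
import numpy as np,cv2
from rig import *
def ray(n,p):
    m=camera_model(n);W=m["world_from_camera"]
    d=np.array([(p[0]-m["cx"])/m["fx"],-(p[1]-m["cy"])/m["fy"],-1.]);return W[:3,3],W[:3,:3]@d
def onz(n,p,z):
    o,d=ray(n,p);return o+d*(z-o[2])/d[2]
def tri(p,q):
    A=[];b=[];
    for n,x in(("top",p),("scene",q)):
        o,d=ray(n,x);d/=np.linalg.norm(d);P=np.eye(3)-np.outer(d,d);A.append(P);b.append(P@o)
    return np.linalg.lstsq(np.vstack(A),np.hstack(b),rcond=None)[0]
def proj(n,X):
    m=camera_model(n);c=np.linalg.inv(m["world_from_camera"])@np.r_[X,1]
    return np.array([m["cx"]+m["fx"]*c[0]/-c[2],m["cy"]-m["fy"]*c[1]/-c[2]])
def blobs(img,lo,hi,box,amin=8):
    x0,y0,x1,y1=box;h=cv2.cvtColor(img[y0:y1,x0:x1],cv2.COLOR_BGR2HSV);m=cv2.inRange(h,lo,hi)
    n,l,s,c=cv2.connectedComponentsWithStats(m)
    return [(s[i,4],(c[i]+[x0,y0]).round(1),(s[i,:4]+[x0,y0,0,0]).tolist()) for i in range(1,n) if s[i,4]>=amin],m
E
python3 - <<'E'
from h import *
t=cv2.imread("pics/top0.png");s=cv2.imread("pics/scene0.png")
T=(205,145,405,285);S=(245,195,455,350)
for nm,lo,hi in(("red",(0,170,90),(6,255,255)),("green",(60,90,20),(95,255,255)),("brass",(18,110,100),(30,255,255)),("grey",(0,0,110),(180,50,255))):
    for n,im,b in(("top",t,T),("scene",s,S)):print(nm,n,blobs(im,lo,hi,b)[0])
bl,m=blobs(t,(0,60,0),(15,255,110),T)
m=cv2.morphologyEx(m,cv2.MORPH_CLOSE,np.ones((25,25)));c=max(cv2.findContours(m,0,2)[0],key=cv2.contourArea)
R=cv2.minAreaRect(c);B=cv2.boxPoints(R)+[205,145];print(B)
W=np.array([onz("top",p,22) for p in B]);print(W.round(1),W.mean(0),[np.linalg.norm(W[i]-W[i-1]) for i in range(4)])
a=cv2.resize(t[190:265,215:315],None,fx=5,fy=5,interpolation=2);b=cv2.resize(s[195:275,310:420],None,fx=4.6,fy=4.6,interpolation=2)
o=np.zeros((375+368,506,3),np.uint8);o[:375,:500]=a;o[375:,:506]=b[:368,:506];cv2.imwrite("pics/z1.png",cv2.resize(o,(408,600)))
cv2.imwrite("pics/z1.png",np.hstack([cv2.resize(t[190:265,240:320],(400,375)),cv2.resize(s[200:275,320:400],(400,375))]))
E
```

```text
red top [(np.int32(59), array([230.7, 173.4]), [227, 163, 9, 22]), (np.int32(56), array([263.4, 209.2]), [258, 205, 12, 10]), (np.int32(61), array([391.6, 220.6]), [388, 210, 8, 22]), (np.int32(157), array([357.5, 245.2]), [351, 238, 14, 15])]
red scene [(np.int32(141), array([376.6, 225.8]), [371, 220, 13, 13]), (np.int32(71), array([429.8, 244.9]), [422, 238, 16, 16]), (np.int32(187), array([287.3, 270.5]), [279, 264, 17, 14]), (np.int32(103), array([280.1, 314.3]), [273, 305, 16, 21])]
green top [(np.int32(206), array([271.3, 181.9]), [265, 170, 14, 24]), (np.int32(184), array([293.7, 249.8]), [277, 242, 33, 16])]
green scene [(np.int32(440), array([323.9, 229.5]), [315, 210, 25, 40]), (np.int32(227), array([396.8, 249.2]), [389, 239, 18, 22])]
brass top [(np.int32(354), array([358.8, 207. ]), [347, 195, 24, 25]), (np.int32(140), array([299.2, 229.8]), [294, 213, 11, 34]), (np.int32(17), array([311.4, 216.1]), [310, 214, 4, 5])]
brass scene [(np.int32(22), array([329.7, 221.7]), [325, 220, 10, 6]), (np.int32(12), array([334.5, 229.5]), [333, 228, 4, 4]), (np.int32(11), array([349.
[... 838 characters left out ...]
263.3]), [410, 262, 8, 4]), (np.int32(78), array([287.5, 282.1]), [281, 278, 14, 8]), (np.int32(15), array([373. , 282.7]), [366, 279, 15, 8]), (np.int32(16), array([351.3, 293.2]), [345, 290, 14, 7]), (np.int32(20), array([288.4, 308.2]), [284, 306, 10, 5]), (np.int32(41), array([300.7, 317.5]), [291, 313, 20, 10])]
[[199.35076141 228.00614929]
 [231.12306976 137.98461533]
 [413.10153198 202.21231079]
 [381.32922363 292.23384094]]
[[ 524.6  255.7   22. ]
 [ 728.5  187.6   22. ]
 [ 576.8 -216.5   22. ]
 [ 378.5 -139.6   22. ]] [552.11457015  21.81543974  22.        ] [np.float64(421.3903569770626), np.float64(214.93155209739265), np.float64(431.6872003873149), np.float64(212.65025023492774)]
```

View pics/z1.png

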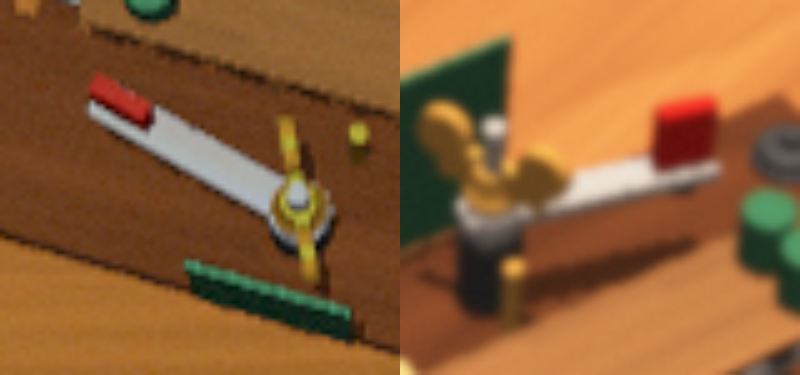

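The zoom shows the bar with its red tab at crop (122,97), so about top (264.3,209.4). The wings run from crop (287,120) to (310,278), the stud top is near (298,192) and the pin top at (359,130). The guard runs from (190,265) to (350,330). Next I'll compute the poses.

```bash
python3 - <<'E'
from h import *
np.set_printoptions(suppress=True,precision=1)
P=lambda x,y:(240+x/5-.4,190+y/5-.4)
S=lambda x,y:(320+(x-400)/5-.4,200+y/5-.4)
st=tri((299.3,228.2),(337.9,225.2));print("stud",st)
pin=tri((311.4,216.1),S(513,264));print("pin",pin,onz("top",(311.4,216.1),78))
tab=tri(P(122,91),S(684,102));print("tab",tab,onz("top",P(122,91),106))
b0,b1=onz("top",(230.7,173.4),36),onz("top",(391.6,220.6),36);y=(b0-b1)/np.linalg.norm(b0-b1);yaw=np.arctan2(-y[0],y[1]);print("buf",b0,b1,"yaw",yaw)
C=[onz("top",p,22) for p in((238,153),(399,200),(380,276),(214,229))];C=np.array(C);print(C,C.mean(0))
for a,b in((0,1),(3,2)):d=C[a]-C[b];print(np.arctan2(-d[0],d[1]),np.linalg.norm(d))
g0,g1=onz("top",P(190,262),122),onz("top",P(351,312),122);d=g0-g1;print("guard",g0,g1,np.arctan2(-d[0],d[1]),np.linalg.norm(d))
def toP(X,ax,yaw):
    c,s=np.cos(yaw),np.sin(yaw);return np.array([[c,s],[-s,c]])@(X-ax)[:2]
for nm,A in(("118",onz("top",(299.3,228.2),118)),("tri",st)):
  print("axis",nm,A)
  for n,X in(("pin",pin),("tab",onz("top",P(122,91),106)),("tabtri",tab),("guardmid",(g0+g1)/2),("cen",C.mean(0)),("buf",(b0+b1)/2),("w1",onz("top",P(287,118),108)),("w2",onz("top",P(312,280),108))):
    q=toP(X,A,yaw);print(n,q,"|",np.hypot(*q),"cw ang",1.5708-np.arctan2(q[1],q[0]))
E
```

```text
stud [505.9  35.6 119.2]
pin [538.   11.   81.7] [537.9  10.3  78. ]
tab [550.2 107.5 111.6] [551.4 108.  106. ]
buf [643.2 186.2  36. ] [ 533.5 -165.2   36. ] yaw -0.30265904228542573
[[ 693.5  172.1   22. ]
 [ 582.2 -185.3   22. ]
 [ 413.8 -137.8   22. ]
 [ 522.   223.7   22. ]] [552.9  18.2  22. ]
-0.30218798374467093 374.2897999920205
-0.29093218434457124 377.2894627558481
guard [477.6  79.5 122. ] [456.5  14.8 122. ] -0.3164238624008152 68.08249256692098
axis 118 [505.9  35.5 118. ]
pin [ 37.9 -13.8] | 40.37428036325681 cw ang 1.9203825230079201
tab [21.8 82.7] | 85.56318513060934 cw ang 0.2575848275976951
tabtri [20.8 81.9] | 84.48728754041025 cw ang 0.24858062328088337
guardmid [-40.6  -0.5] | 40.60686968484068 cw ang 4.700867841037382
cen [50.  -2.5] | 50.027993648547245 cw ang 1.621215634235469
buf [86.1  0.7] | 86.10911405916941 cw ang 1.5624418449449144
w1 [30.1 14.2] | 33.2617548751548 cw ang 1.1311042074883784
w2 [-31.4 -15. ] | 34.79874170725166 cw ang 4.265693893050301
axis tri [505.9  35.6 119.2]
pin [ 38. -14.] | 40.480568416766445 cw ang 1.9231556373662158
tab [21.9 82.6] | 85.4417054490061 cw ang 0.2587010310868232
tabtri [20.8 81.7] | 84.36495350836695 cw ang 0.24969805613902563
guardmid [-40.5  -0.6] | 40.54749421995663 cw ang 4.697353069409529
cen [50.  -2.7] | 50.096518608787136 cw ang 1.6239813128523863
buf [86.2  0.6] | 86.16930851316263 cw ang 1.5640935400427132
w1 [30.2 14. ] | 33.257183344037074 cw ang 1.1357470326427537
w2 [-31.3 -15.2] | 34.805095187445474 cw ang 4.2612586536803905
```

Everything agrees with the given sizes: axis (506,35.5), yaw -0.302, bar 0.255, nut 1.13. I'll turn the tool into line with the plinth, shut the fingers, and go over to the back of the tab.

```bash
cat > st.py <<'E'
from h import *
from scipy.spatial.transform import Rotation as Ro
s=sense();c,k=np.cos(-.302),np.sin(-.302);A=np.array([[c,k],[-k,c]])
q=s["ee_rot"];M=Ro.from_quat([q[1],q[2],q[3],q[0]]).as_matrix()
print("t",round(s["time_s"],2),"plinth-rel",(A@(s["eef_pos"][:2]-[506,35.5])).round(1),"z",s["eef_pos"][2].round(1),"F",s["force"].round(1),"toolx vs -ex deg",np.degrees(np.arctan2(M[1,0],M[0,0])+.302-np.pi).round(2),"tilt",M[:2,2].round(3),"g",s["grip_width"].round(2))
E
python3 -m crank '[[[0,0,0,0,0,-0.81,0],[-1,-0.6,0,0,0,0,0],[-1,-0.6,0,0,0,0,0],[-1,-0.6,0,0,0,0,0],[-1,-0.6,0,0,0,0,0],[-1,-0.6,0,0,0,0,0],[-1,-0.6,0,0,0,0,0],[-1,-0.6,0,0,0,0,0]]]'
python3 st.py
python3 -m crank '[[[-1,-0.6,0,0,0,0,0],[-1,-0.6,0,0,0,0,0],[-1,-0.6,0,0,0,0,0],[-1,-0.6,0,0,0,0,0],[-1,-0.6,0,0,0,0,0],[-1,-0.6,0,0,0,0,0],[-1,-0.6,0,0,0,0,0],[0,0,0,0,0,0,0]]]'
python3 st.py
```

```text
time_s: 0.9
eef_pos: [348.3, 326.8, 231.0]
ee_rot: [-0.0, 0.151, 0.989, -0.0]
force: [-0.1, 0.7, -0.0]
grip_width: -0.003
grip_force: 0.0
time_s: 1.7
eef_pos: [485.0, 173.3, 230.7]
ee_rot: [-0.0, 0.152, 0.988, -0.0]
force: [-1.0, 0.8, -0.4]
grip_width: 0.005
grip_force: 0.0Traceback (most recent call last):
  File "st.py", line 5, in <module>
    print("t",round(s["time_s"],2),"plinth-rel",(A@(s["eef_pos"][:2]-[506,35.5])).round(1),"z",s["eef_pos"][2].round(1),"F",s["force"].round(1),"toolx vs -ex deg",np.degrees(np.arctan2(M[1,0],M[0,0])+.302-np.pi).round(2),"tilt",M[:2,2].round(3),"g",s["grip_width"].round(2))
                                                                                                                                                                                                                                                         ^^^^^^^^^^^^^^^^^^^^^
AttributeError: 'float' object has no attribute 'round'
Traceback (most recent call last):
  File "st.py", line 5, in <module>
    print("t",round(s["time_s"],2),"plinth-rel",(A@(s["eef_pos"][:2]-[506,35.5])).round(1),"z",s["eef_pos"][2].round(1),"F",s["force"].round(1),"toolx vs -ex deg",np.degrees(np.arctan2(M[1,0],M[0,0])+.302-np.pi).round(2),"tilt",M[:2,2].round(3),"g",s["grip_width"].round(2))
                                                                                                                                                                                                                                                         ^^^^^^^^^^^^^^^^^^^^^
AttributeError: 'float' object has no attribute 'round'
```

```bash
sed -i 's/s\["grip_width"\].round(2)/round(s["grip_width"],2)/' st.py
python3 -m crank '[[[-0.7,-0.47,0,0,0,0,0],[-0.7,-0.47,0,0,0,0,0],[-0.7,-0.47,0,0,0,0,0],[0,0,1,0,0,0,0],[0,0,1,0,0,0,0],[0,0,1,0,0,0,0],[0,0,1,0,0,0,0],[0,0,0.8,0,0,0,0]]]' >/dev/null
python3 st.py; python3 - <<'E'
from h import *
t=capture("top");s=capture("scene")
cv2.imwrite("pics/z2.png",np.hstack([cv2.resize(t[165:265,225:325],(400,400)),cv2.resize(s[170:270,320:420],(400,400))]))
E
```

```text
t 2.5 plinth-rel [-11.7  92. ] z 109.8 F [ 0.8 -1.8 -0.8] toolx vs -ex deg -0.01 tilt [-0.002  0.   ] g -0.0
```

View pics/z2.png

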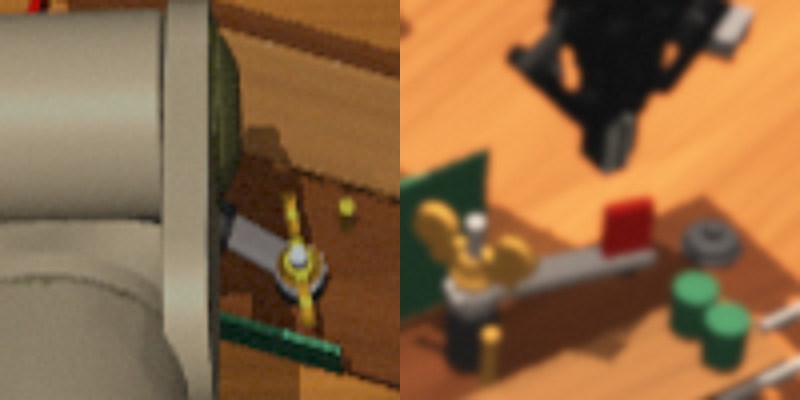

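The finger hangs above and behind the tab, at crop (610,165), with the tab at (628,225) and clear space between them. Next I'll go down and make the first half of the swing.

```bash
python3 -m crank '[[[0,0,0.68,0,0,0,0],[-0.47,-0.08,0,0,0,0,0],[-0.32,-0.06,0,0,0,0,0],[-0.32,-0.06,0,0,0,0,0],[-0.34,-0.12,0,0,0,0,0],[-0.28,-0.1,0,0,0,0,0],[-0.26,-0.1,0,0,0,0,0],[-0.26,-0.13,0,0,0,0,0]]]' >/dev/null
python3 st.py; python3 - <<'E'
from h import *
s=capture("scene")
cv2.imwrite("pics/z3.png",cv2.resize(s[170:270,320:420],(400,400)))
E
```

```text
t 3.4 plinth-rel [46.2 75.2] z 94.4 F [-2.7  0.9  0.2] toolx vs -ex deg -0.04 tilt [0. 0.] g -0.0
```

View pics/z3.png

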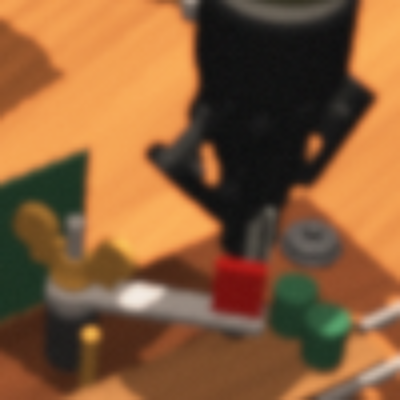

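The bar is about half way (tab at (240,287)) with the finger behind it, and it clears the drums. I'll push on.

```bash
python3 -m crank '[[[-0.31,-0.25,0,0,0,0,0],[-0.34,-0.3,0,0,0,0,0],[-0.22,-0.26,0,0,0,0,0],[-0.2,-0.26,0,0,0,0,0],[-0.15,-0.26,0,0,0,0,0],[-0.13,-0.28,0,0,0,0,0],[-0.1,-0.26,0,0,0,0,0],[-0.08,-0.22,0,0,0,0,0]]]' >/dev/null
python3 st.py
python3 -m crank '[[[0,-0.1,0,0,0,0,0],[0,-0.08,0,0,0,0,0],[0,0,0,0,0,0,0],[0,0,0,0,0,0,0],[0,0,0,0,0,0,0],[0,0,0,0,0,0,0],[0,0,0,0,0,0,0],[0,0,0,0,0,0,0]]]' >/dev/null
python3 st.py;
```

```text
t 4.25 plinth-rel [84.1 22.5] z 94.4 F [-0.2  1.5  0.2] toolx vs -ex deg -0.05 tilt [ 0. -0.] g -0.0
t 5.05 plinth-rel [84.2 19. ] z 94.5 F [ 3.9  3.3 -0.8] toolx vs -ex deg -0.03 tilt [0.001 0.   ] g -0.0
```

```bash
python3 -m crank '[[[0,-0.06,0,0,0,0,0],[0,0,0,0,0,0,0],[0,0,0,0,0,0,0],[0,0,0,0,0,0,0],[0,0,0,0,0,0,0],[0,0,0,0,0,0,0],[0,0,0,0,0,0,0],[0,0,0,0,0,0,0]]]' >/dev/null
python3 st.py
python3 -m crank '[[[0,-0.06,0,0,0,0,0],[0,0,0,0,0,0,0],[0,0,0,0,0,0,0],[0,0,0,0,0,0,0],[0,0,0,0,0,0,0],[0,0,0,0,0,0,0],[0,0,0,0,0,0,0],[0,0,0,0,0,0,0]]]' >/dev/null
python3 st.py; python3 - <<'E'
from h import *
s=capture("scene");t=capture("top")
cv2.imwrite("pics/z4.png",np.hstack([cv2.resize(t[165:265,235:335],(400,400)),cv2.resize(s[180:280,300:400],(400,400))]))
E
```

```text
t 5.85 plinth-rel [84.2 18.6] z 94.5 F [ 6.7 10.5 -2.9] toolx vs -ex deg -0.02 tilt [0.002 0.002] g 0.0
t 6.65 plinth-rel [84.2 18.3] z 94.6 F [ 8.4 16.6 -1.9] toolx vs -ex deg -0.01 tilt [0.004 0.004] g 0.0
```

View pics/z4.png

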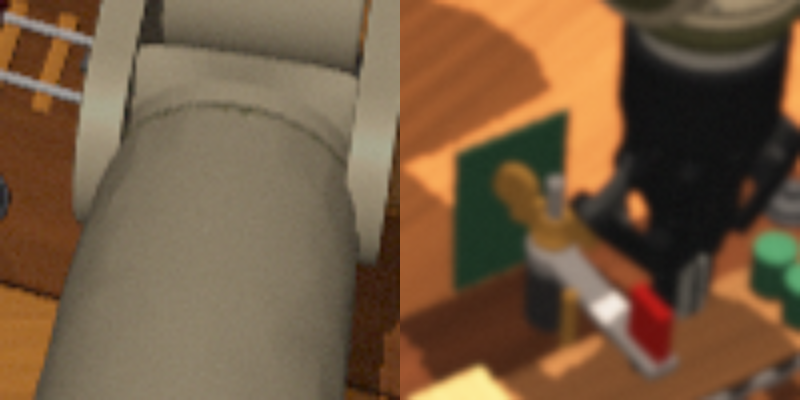

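At the stop: reaction about 18 N, the tool at the predicted place, and the picture shows the bar straight across the deck beside the pin, with the tab at (650,325). I'll back off, lift, and go behind the nut's wing.

```bash
python3 -m crank '[[[0,0.6,0,0,0,0,0],[0,0,-0.8,0,0,0,0],[0,0,-0.8,0,0,0,0],[0.8,0,0,0,0,0,0],[0.8,0,0,0,0,0,0],[0.8,0,0,0,0,0,0],[0.8,0,0,0,0,0,0],[0,0,0,0,0,0,0]]]' >/dev/null
python3 st.py; python3 - <<'E'
from h import *
s=capture("scene")
cv2.imwrite("pics/z5.png",cv2.resize(s[170:270,300:400],(400,400)))
E
```

```text
t 7.55 plinth-rel [ 2.1 30.8] z 134.4 F [0.3 0.3 1.5] toolx vs -ex deg 0.02 tilt [-0.002 -0.001] g 0.0
```

View pics/z5.png

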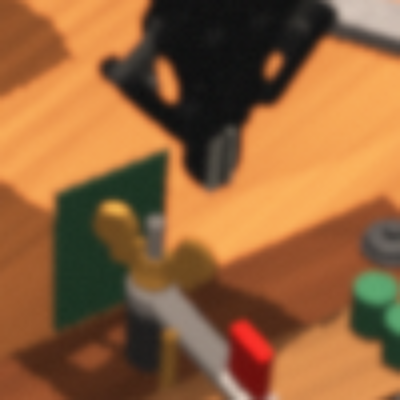

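The bar stays at its stop, the fingertip is above and behind the +x wing (seen at (195,265)), and the guard is clear. First stroke:

```bash
python3 -m crank '[[[0,0.08,0.71,0,0,0,0],[0,0,0.71,0,0,0,0],[0,0,0,0,0,0,0],[-0.34,-0.16,0,0,0,0,0],[-0.21,-0.15,0,0,0,0,0],[-0.2,-0.15,0,0,0,0,0],[-0.16,-0.19,0,0,0,0,0],[-0.12,-0.22,0,0,0,0,0]]]' >/dev/null
python3 st.py; python3 - <<'E'
from h import *
s=capture("scene")
cv2.imwrite("pics/z6.png",cv2.resize(s[190:270,300:380],(400,400)))
E
```

```text
t 8.4 plinth-rel [30.1 10.6] z 99.0 F [-0.6  2.8  0.1] toolx vs -ex deg -0.05 tilt [0.001 0.   ] g 0.0
```

View pics/z6.png

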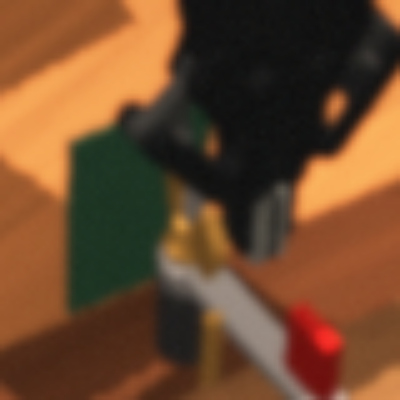

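The wing has come round to about -10° and the finger sits behind it. I'll complete the stroke.

```bash
python3 -m crank '[[[0.02,-0.26,0,0,0,0,0],[0.03,-0.25,0,0,0,0,0],[0.05,-0.24,0,0,0,0,0],[0.09,-0.22,0,0,0,0,0],[0.14,-0.2,0,0,0,0,0],[0.16,-0.16,0,0,0,0,0],[0.19,-0.12,0,0,0,0,0],[0.2,-0.08,0,0,0,0,0]]]' >/dev/null
python3 st.py
python3 -m crank '[[[0,0,0,0,0,0,0],[-0.2,0,0,0,0,0,0],[0,0,-0.71,0,0,0,0],[0,0,-0.71,0,0,0,0],[0,0,0,0,0,0,0],[-0.8,0.8,0,0,0,0,0],[-0.8,0.8,0,0,0,0,0],[-0.8,0.8,0,0,0,0,0]]]' >/dev/null
python3 st.py; python3 - <<'E'
from h import *
s=capture("scene");t=capture("top")
cv2.imwrite("pics/z7.png",np.hstack([cv2.resize(t[190:265,250:330],(400,375)),cv2.resize(s[195:270,300:380],(400,375))]))
E
```

```text
t 9.25 plinth-rel [  7.5 -27.6] z 99.0 F [3.8 0.4 0.3] toolx vs -ex deg -0.05 tilt [ 0.001 -0.   ] g -0.0
t 10.05 plinth-rel [73.1 33.3] z 133.2 F [-0.7  0.   0.3] toolx vs -ex deg -0.05 tilt [-0.002 -0.   ] g -0.0
```

View pics/z7.png

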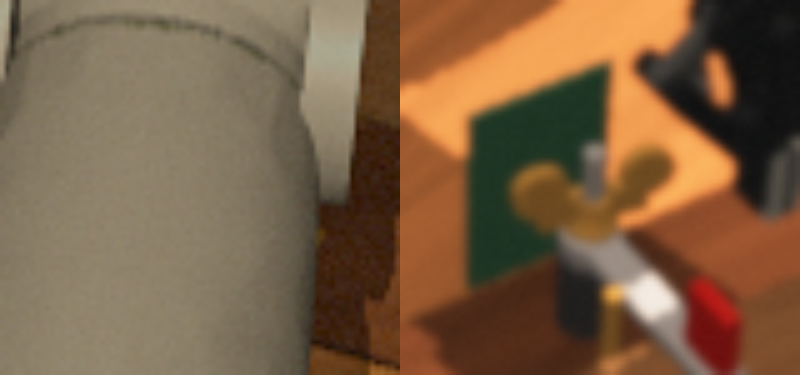

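The nut is in clear view: wings at crop (541,197) and (647,172), the stud between them, and the bar still beside the pin. Now the wing angle from those two pixels.

```bash
cat > wing.py <<'E'
from h import *
import sys
v=list(map(float,sys.argv[1:]))
c,k=np.cos(-.302),np.sin(-.302);A=np.array([[c,k],[-k,c]])
f=lambda x,y:A@(onz("scene",(300+(x-400)/5-.4,195+y/5-.4),102)[:2]-[506,35.5])
a,b=f(*v[:2]),f(*v[2:]);print(a.round(1),b.round(1),"theta deg",np.degrees(np.arctan2(*(b-a)[::-1])))
E
python3 wing.py 541 197 647 172
```

```text
[ -4.  -20.7] [ 5.8 24.4] theta deg 77.69907769947166
```

```bash
python3 -m crank '[[[0.91,-0.06,0,0,0,0,0],[0.91,-0.06,0,0,0,0,0],[0.91,-0.06,0,0,0,0,0],[0.91,-0.06,0,0,0,0,0],[0,0,0,0,0,0,0],[0,0,0.2,0,0,0,0],[0,0,0,0,0,0,0],[0,0,0,0,0,0,0]]]' >/dev/null
python3 st.py
```

```text
t 10.95 plinth-rel [-18.   26.5] z 128.8 F [1.4 0.3 0.4] toolx vs -ex deg -0.06 tilt [-0.001  0.   ] g -0.0
```

```bash
python3 -m crank '[[[0,0,0.6,0,0,0,0],[0,0,0.6,0,0,0,0],[0,0,0,0,0,0,0],[-0.28,0.1,0,0,0,0,0],[-0.32,0.04,0,0,0,0,0],[-0.28,0,0,0,0,0,0],[-0.26,-0.06,0,0,0,0,0],[-0.22,-0.12,0,0,0,0,0]]]' >/dev/null
python3 st.py
python3 -m crank '[[[-0.19,-0.16,0,0,0,0,0],[-0.16,-0.19,0,0,0,0,0],[-0.12,-0.22,0,0,0,0,0],[-0.07,-0.25,0,0,0,0,0],[0,-0.28,0,0,0,0,0],[0.06,-0.24,0,0,0,0,0],[0.09,-0.22,0,0,0,0,0],[0.14,-0.2,0,0,0,0,0]]]' >/dev/null
python3 st.py
python3 -m crank '[[[0.16,-0.16,0,0,0,0,0],[0.19,-0.12,0,0,0,0,0],[0.2,-0.08,0,0,0,0,0],[0.2,-0.03,0,0,0,0,0],[0,0,0,0,0,0,0],[-0.2,0,0,0,0,0,0],[0,0,-0.71,0,0,0,0],[0,0,-0.71,0,0,0,0]]]' >/dev/null
python3 st.py
python3 -m crank '[[[0,0,0,0,0,0,0],[-0.8,0.8,0,0,0,0,0],[-0.8,0.8,0,0,0,0,0],[-0.8,0.8,0,0,0,0,0],[0,0,0,0,0,0,0],[0,0,0,0,0,0,0],[0,0,0,0,0,0,0],[0,0,0,0,0,0,0]]]' >/dev/null
python3 st.py; python3 - <<'E'
from h import *
s=capture("scene")
cv2.imwrite("pics/z8.png",np.hstack([np.zeros((375,400,3),np.uint8),cv2.resize(s[195:270,300:380],(400,375))]))
E
```

```text
t 11.75 plinth-rel [16.3 25.8] z 99.5 F [-2.4  2.9 -0.3] toolx vs -ex deg -0.03 tilt [0.001 0.   ] g 0.0
t 12.55 plinth-rel [ 21.8 -18.9] z 99.4 F [ 2.2  1.  -1.1] toolx vs -ex deg -0.05 tilt [ 0.001 -0.   ] g -0.0
t 13.35 plinth-rel [  7.9 -28.1] z 134.8 F [ 0.5 -0.4 -0.3] toolx vs -ex deg -0.03 tilt [-0.002  0.   ] g -0.0
t 14.15 plinth-rel [67.7 31.3] z 134.7 F [0.8 0.  1.2] toolx vs -ex deg -0.07 tilt [-0.001 -0.   ] g 0.0
```

View pics/z8.png

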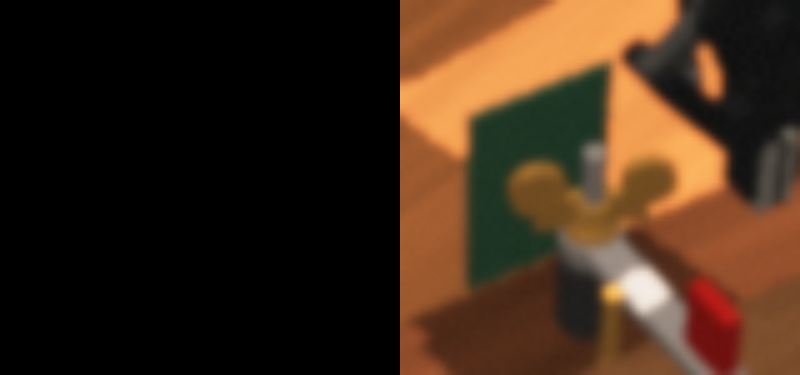

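Same place half a turn on, and sunk about 2 mm, with the wings at (538,193) and (650,178). The bar hasn't moved. Last partial stroke: go back behind the wing and push.

```bash
python3 wing.py 538 193 650 178; python3 -m crank '[[[0.86,-0.05,0,0,0,0,0],[0.86,-0.05,0,0,0,0,0],[0.86,-0.05,0,0,0,0,0],[0.86,-0.05,0,0,0,0,0],[0,0,0,0,0,0,0],[0,0,0.75,0,0,0,0],[0,0,0.75,0,0,0,0],[0,0,0,0,0,0,0]]]' >/dev/null
python3 st.py
python3 -m crank '[[[-0.28,0.1,0,0,0,0,0],[-0.32,0.04,0,0,0,0,0],[-0.28,0,0,0,0,0,0],[-0.26,-0.06,0,0,0,0,0],[-0.22,-0.12,0,0,0,0,0],[-0.16,-0.12,0,0,0,0,0],[-0.16,-0.1,0,0,0,0,0],[0,0,0,0,0,0,0]]]' >/dev/null
python3 st.py
```

```text
[ -6.7 -20.4] [ 9.4 23.4] theta deg 69.87266929377589
t 15.0 plinth-rel [-18.6  26.4] z 95.7 F [ 0.1  0.4 -0.2] toolx vs -ex deg -0.07 tilt [-0.003  0.   ] g 0.0
t 15.8 plinth-rel [24.9 20. ] z 97.5 F [1.2 1.  0.9] toolx vs -ex deg -0.08 tilt [ 0.001 -0.   ] g 0.0
```

```bash
python3 -m crank '[[[0,-0.06,0,0,0,0,0],[0,0,0,0,0,0,0],[0,-0.04,0,0,0,0,0],[0,0,0,0,0,0,0],[0,0,0,0,0,0,0],[0,0,0,0,0,0,0],[0,0,0,0,0,0,0],[0,0,0,0,0,0,0]]]' >/dev/null
python3 st.py
python3 -m crank '[[[0,-0.05,0,0,0,0,0],[0,0,0,0,0,0,0],[0,0,0,0,0,0,0],[0,0,0,0,0,0,0],[0,0,0,0,0,0,0],[0,0,0,0,0,0,0],[0,0,0,0,0,0,0],[0,0,0,0,0,0,0]]]' >/dev/null
python3 st.py
python3 -m crank '[[[0,-0.05,0,0,0,0,0],[0,0,0,0,0,0,0],[0,0,0,0,0,0,0],[0,0,0,0,0,0,0],[0,0,0,0,0,0,0],[0,0,0,0,0,0,0],[0,0,0,0,0,0,0],[0,0,0,0,0,0,0]]]' >/dev/null
python3 st.py
```

```text
t 16.6 plinth-rel [24.4 18. ] z 97.5 F [4.1 2.4 1.6] toolx vs -ex deg -0.04 tilt [ 0.001 -0.   ] g 0.0
t 17.4 plinth-rel [24.3 17.5] z 97.6 F [5.8 6.3 1.2] toolx vs -ex deg -0.04 tilt [0.002 0.001] g -0.0
t 18.2 plinth-rel [24.4 17. ] z 97.6 F [ 6.5 12.5  0.3] toolx vs -ex deg -0.05 tilt [0.002 0.002] g 0.0
```

```bash
python3 -m crank '[[[0,-0.08,0,0,0,0,0],[0,0,0,0,0,0,0],[0,0,0,0,0,0,0],[0,0,0,0,0,0,0],[0,0,0,0,0,0,0],[0,0,0,0,0,0,0],[0,0,0,0,0,0,0],[0,0,0,0,0,0,0]]]' >/dev/null
python3 st.py
python3 -m crank '[[[0,0.5,0,0,0,0,0],[0,0.3,0,0,0,0,0],[0,0,-0.9,0,0,0,0],[0,0,-0.9,0,0,0,0],[0,0,-0.9,0,0,0,0],[0,1,-0.5,0,0,0,0],[0,1,-0.5,0,0,0,0],[0,1,-0.5,0,0,0,0]]]' >/dev/null
python3 -m crank '[[[1,1,0,0,0,0,0],[1,1,0,0,0,0,0],[1,1,0,0,0,0,0],[1,1,0,0,0,0,0],[1,1,0,0,0,0,0],[1,1,0,0,0,0,0],[0,0,0,0,0,0,0],[0,0,0,0,0,0,0]]]' >/dev/null
python3 st.py; python3 - <<'E'
from h import *
s=capture("scene");t=capture("top")
cv2.imwrite("pics/z9.png",np.hstack([cv2.resize(t[140:290,210:410],(400,300)),cv2.resize(s[185:285,300:400],(300,300))]))
E
```

```text
t 19.0 plinth-rel [24.4 16.1] z 97.7 F [10.7 18.5 -0.2] toolx vs -ex deg -0.06 tilt [0.003 0.004] g -0.0
t 20.6 plinth-rel [-126.1  258.3] z 201.9 F [-0.4 -0.4 -0.8] toolx vs -ex deg 0.04 tilt [-0.001 -0.001] g -0.0
```

View pics/z9.png

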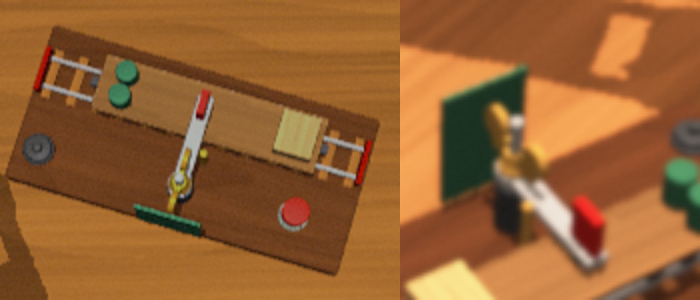

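The top view shows the bar across the deck, the nut's wings in line with it at about (180,185), and the other things undisturbed. I'll measure both angles in numbers.

```bash
python3 - <<'E'
from h import *
t=capture("top");c,k=np.cos(-.302),np.sin(-.302);A=np.array([[c,k],[-k,c]])
for nm,lo,hi,box,z in(("brass",(18,110,90),(30,255,255),(288,205,310,250),103),("bar",(0,0,110),(180,50,255),(295,185,325,230),74),("red",(0,150,80),(8,255,255),(295,175,325,205),106)):
    m=blobs(t,lo,hi,box)[1];n,l,st,ce=cv2.connectedComponentsWithStats(m);i=1+np.argmax(st[1:,4])
    y,x=np.nonzero(l==i);P=np.array([A@(onz("top",(a+box[0],b+box[1]),z)[:2]-[506,35.5]) for a,b in zip(x,y)])
    w,v=np.linalg.eigh(np.cov((P-P.mean(0)).T));d=v[:,1]*np.sign(v[0,1]);u=(P-P.mean(0))@d
    print(nm,len(P),P.mean(0).round(1),"theta",np.degrees(np.arctan2(d[1],d[0])).round(1),u.min().round(0),u.max().round(0))
E
```

```text
brass 136 [-3.6 -0.7] theta -0.6 -31.0 36.0
bar 239 [50.6 -0.2] theta -0.8 -47.0 49.0
red 51 [83.9 -0.4] theta -0.4 -14.0 14.0
```

```bash
python3 -c "
from rig import *
print(finish_job())"
```

```text
the job is handed in; nothing more can be done
None
```

The clamp bar is swung across the wagon's deck to its stop and the wing nut is screwed fully home: the last top view puts both within 1° of the line across the deck, nothing else looks to have moved, and the job was handed in at about 21 s.

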